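Fit a hot-swap fan and tug-test its clips

ROBOT

A 7-joint arm with a two-finger parallel gripper is mounted at the origin on the work surface. World frame = base frame: x ahead of the robot, y to its left, z up, the work surface at z = 0. Lengths are in m, angles in rad, forces in N, time in s.
With the tool pointing down it reaches from about 0.4 to 0.875 m from the base axis. Payload 19.3 kg.
Tool frame: the origin (TCP) lies on the centre line of the jaws, within the pads' length; the fingertips stand 14 mm ahead of it and the grasp point (between the pads) lies 5 mm behind it; y points along the fingers, x is the direction in which the jaws open and shut, and the axes are right-handed (so a half turn about y gives the same grasp; the last joint's range is limited). The gripper opens to 85 mm and grips with 20 to 120 N. Pads are 22 mm wide; open, the fingers measure 114 mm over their backs; the gripper's body (76 mm by 85 mm) begins 54 mm behind the grasp point. The pads swing forward as they close: fully open they stand 13 mm farther back than shut.
Start: joints at [1.276, 0.521, -0.036, 1.599, 0.021, 1.021, -0.113], TCP at [0.139, -0.609, 0.245] pointing down, gripper open.
Joint ranges: [-2.91, 2.91], [-0.3, 2.13], [-1.5, 1.42], [0.17, 2.43], [-1.26, 4.41], [0.16, 1.93], [-2.52, 2.52]. Speed limits (rad/s): [1.89, 1.89, 2.39, 2.39, 3.01, 3.01, 3.01].

INTERFACE

Orientations are given as [roll, pitch, yaw] about the fixed x, y, z axes, in that order (R = Rz(yaw) Ry(pitch) Rx(roll)).
In Python, from workcell import monitor, grab_frame, workorder gives the robot as it stands.
- The arm moves only by the tool drive_tool, never from a script. Its argument "steps" is one flat list of numbers, 5 for each row, row after row: the finger opening in mm, from 0 to 85.4, then the shift along the world's x, y, z in mm, then the turn about the world's z in degrees. In form: [fingers, tx, ty, tz, twist, fingers, tx, ty, tz, twist, ...]. A call has exactly 5 rows; each row shifts and turns the commanded pose from where the row before left it; what a row does not reach is not made up. A row lasts 1/12 s, in which the tool goes at most 41.7 mm and 7.16 degrees, less where a joint would pass 70% of its speed; a pose out of reach is approached as far as the arm can. A call is refused whole if a number of a shift passes 41.7 or a number of a turn 7.16, either way. A call with a gripper value outside its range is refused whole. The fingers move at their own pace and stop on an object; "grip_force" is the grip in N (left out, the last holds). Time passes only in rows, so rows that do not move let the fingers close, or fill a call up. It gives the time, the measured TCP pose, the force and the opening at its end, in the units of the state.
- monitor.observe(): the state, without advancing time (a new reading comes with each control period).
- grab_frame(name): name is "side" or "top" or "wrist"; returns a dict with "frame" (400x640x3 uint8, red, green, blue), "vertical_fov" (degrees; the focal length in pixels is half the picture's height over the tangent of half this angle, whatever the lens; pixels are square), "cx", "cy" (the principal point, pixels), "xyz" and "orientation" of the camera in the world. Camera axes: x right, y down, z forward; pixel columns grow to the right and rows downward; lengths in m; the calibration is good to about 2 mm. The wrist camera is an equidistant fisheye: a pixel r from the principal point sees the ray r / f radians off the axis. A picture is of the moment at which its call begins. There is no depth.
- workorder.job_done(): hands the job in, once; it reports no verdict.
The state is a dict: "clock": time; "qpos": joint angles; "qd": joint speeds; "joint_efforts": joint torques, N m; "position": TCP position; "tool_rot": TCP orientation; "force": force on the tool from outside, world axes, zero at the start; "moment": the same for the moment, N m; "grip_width": finger opening in m.
Only numpy, scipy, OpenCV 4.12 (cv2) and the standard library are available. Lean on these libraries where they do the work, as an engineer would, in place of code of your own. Each camera call takes 0.05 s, during which the arm holds its last target. There are 200 camera calls.

TASK

Fit the fan module with the blue handle into the empty bay of the fan cage: lower it in and press it fully home until both green clips snap over its base, pressing with no more than 25 N. Then, by its handle, pull straight up with rising force to about 15 N and hold that for a second to prove the clips hold, never reaching 20 N. Ease off, let go and leave the fan sitting home; leave the orange-handled fan and the other things on the table alone.

Things in the scene. Friction and masses are not known exactly. Their poses are not given: they have to be found in the camera images.
- fan_center (a point): Fan module to be fitted (grey frame on a wider black base, blue handle), standing loose on the table. Origin: its centre without the handle, 32 mm above its underside. z up, x through its thickness, y along its width. The same turned half round.
- fan_grip (a point): Grip point of the blue handle, an upright plate 12 mm thick (x) x 40 long (y) x 44 high on top of the fan's frame. Origin on its centre line, 30 mm above the frame's top: 62 mm above fan_center, 94 mm above the underside, 14 mm below the handle's top. Pinch it across x. Axes as fan_center.
- fan_handle (a joint): Give of the blue handle on its rubber mounts relative to the fan, along z, in m: 0 unloaded, + pulled up, - pressed down. Stiffness 6 N per mm (15 N up = +0.0025), ends at +-7 mm. The measured value is noisy.
- bay (a point): Empty bay, at the -y end of the cage. Origin: centre of its inner floor, 4 mm above the table; z up, x across the cage. Well 49 (x) x 63 (y) mm, 42 deep, flared edges up to 48 mm above the floor. The fan goes in upright, its x along the bay's x, either way round; fully home its underside is on the floor and fan_center 32 mm above this origin.
- clip_far (a joint): Green spring clip on the bay's +x side, sliding outwards, m: 0 = closed, pushed out about 4 mm by the passing base, range to 10 mm. Passing both clips takes 5 to 15 N. Both clips are set at a height that differs from cage to cage: once shut over the base's shoulders they leave the fan 1.5 to 7.5 mm of up-and-down play, then hold rigidly against pulling.
- clip_near (a joint): The same clip on the bay's -x side; 0 = closed, + outwards.
- spare_center (a point): Another loose fan module, with an orange handle, same size: to be left alone. Origin on its axis, 54 mm above its underside.
- screwdriver: Screwdriver with red handle lying on the table (bystander). Origin on its underside.
- screw_tray: Black two-part screw tray, 100 x 75 x 22 mm (bystander). Origin: centre of underside.
- cleaner: White bottle with red cap, 52 mm diameter, 130 mm high (bystander). Origin: centre of underside.
- heatsink: Finned heat sink with copper foot, 70 x 70 x 38 mm (bystander). Origin: centre of underside.
- drive: Bare steel-cased drive, 100 x 70 x 15 mm, lying flat (bystander). Origin: centre of underside.
- fan: The same fan module; origin: centre of its underside, axes as fan_center. Base 46 (x) x 60 (y) x 24 mm high; above it the frame 34 (x) x 56 (y) x 40 high, so the base has a flat shoulder 6 mm wide on its +x and -x sides, 24 mm up. About 0.2 kg (varies).
- cage: Fixed aluminium fan cage, 92 (x) x 217 (y) mm, about 52 high, three bays in a row along its y. Origin: centre of its underside. The other two bays hold fans with grey handles, 70 and 140 mm along +y from the empty bay, 108 mm high above the bay floor like the fitted fan.

How it is judged:
On the way, in this order (a step that is already met when the one before it is completed fails the run):
1. the blue-handled fan is pressed fully home in the empty bay and both clips have closed over its base (z of fan_center in the frame of bay between 0.029 and 0.0345 m and horizontal distance between fan_center and bay below 0.005 m and angle between fan_center's own z axis and vertical below 0.06 rad and value of joint each of clip_far, clip_near below 0.002 m), for 0.1 s.
2. the seated fan is pulled up by its handle with more than 12 N for half a second, and the clips hold it in the bay (value of joint fan_handle above 0.002 m and contact force between the fingers and fan above 1 N and z of fan_center in the frame of bay below 0.0415 m and horizontal distance between fan_center and bay below 0.005 m and value of joint each of clip_far, clip_near below 0.002 m), for 0.5 s.
At the end, for the whole second after the job is handed in: The blue-handled fan stands fully home in the empty bay (within 2.5 mm of the floor, 5 mm of the centre, upright), both clips closed over its base (within 2 mm), its handle unloaded, let go and at rest (all of step 1 and value of joint fan_handle between -0.0006 and 0.0006 m and linear speed of fan below 0.02 m/s); the robot touches nothing.
It fails at once if the fan is pulled up by its handle with 20 N or more (value of joint fan_handle above 0.00333 m).
It fails at once if the fan is pressed with more than 25 N (value of joint fan_handle below -0.00417 m).
It fails at once if the orange-handled fan is moved by more than 20 mm or tipped (distance of spare_center from where it was at the start of the episode above 0.02 m or angle between spare_center's own z axis and vertical above 0.3 rad).
It fails at once if another thing on the table is moved by more than 30 mm (distance of any of screwdriver, screw_tray, cleaner, heatsink, drive from where it was at the start of the episode above 0.03 m).
It also fails if it takes over 72 s, if anything falls off the work surface, if the arm or the gripper's body presses on something with over 40 N, if the wrist force passes 120 N, or if a joint passes its speed limit or range.

## Working session

There is one attempt and no reset: what is moved stays moved. The work goes in short steps, Python scripts to look and compute and a tool call to move; the robot and the scene stay as the last step left them, time stands still between calls to the robot, and variables do not carry over. Pictures are saved under pics/ and viewed, about 8 in all and at most 12, crops included, and the job is handed in when it is done.

Besides the shell and the picture viewer there is one more tool, called after ">>>" by a JSON object that holds its "name" and its "arguments", one argument or row to a line. drive_tool: Moves the arm, as the interface text tells. Its arguments: {"type":"object","properties":{"steps":{"type":"array"},"grip_force":{"type":"number"}},"required":["steps"]}

```bash
mkdir -p pics; cat > h.py <<'E'
import numpy as np, cv2, json
from workcell import monitor, grab_frame, workorder
from scipy.spatial.transform import Rotation as R
def snap(n,tag):
    d=grab_frame(n); cv2.imwrite(f'pics/{tag}.png',d['frame'][:,:,::-1]); np.save(f'pics/{tag}.npy',d,allow_pickle=True); return d
def load(tag): return np.load(f'pics/{tag}.npy',allow_pickle=True).item()
def rot(d):
    o=np.array(d['orientation'],float)
    return o if o.shape==(3,3) else R.from_euler('xyz',o).as_matrix()
def ray(d,u,v,fish=False):
    f=d['frame'].shape[0]/2/np.tan(np.radians(d['vertical_fov'])/2)
    x=np.array([u-d['cx'],v-d['cy']])
    if fish:
        r=np.hypot(*x); t=r/f; c=np.r_[x/max(r,1e-9)*np.sin(t),np.cos(t)]
    else: c=np.r_[x/f,1]
    return rot(d)@c
def onz(d,u,v,z,fish=False):
    r=ray(d,u,v,fish); p=np.array(d['xyz']); return p+r*(z-p[2])/r[2]
def mask(d,lo,hi):
    return cv2.inRange(cv2.cvtColor(d['frame'],cv2.COLOR_RGB2HSV),lo,hi)
E
python3 - <<'E'
from h import *
for n in ('top','side','wrist'):
    d=snap(n,n+'0'); print(n,d['vertical_fov'],d['cx'],d['cy'],d['xyz'],d['orientation'])
s=monitor.observe(); print(s)
E
```

```text
top 43.81472774957176 319.6061081223709 203.54193413385354 [ 0.32306535 -0.00599611  1.27555003] [-2.95797581e+00  3.64547412e-04 -1.58776645e+00]
side 55.39483993228651 326.0680353788162 200.89195766845447 [0.0794993  0.45739343 0.70222968] [-2.31753191  0.00663172 -2.38082256]
wrist 65.70646984690485 316.88908931449436 199.41259907052938 [ 0.20315407 -0.59500625  0.37455684] [ 2.87878065e+00 -1.54265382e-05 -1.34639993e+00]
{'clock': 0.15, 'qpos': array([ 1.27583134,  0.52184405, -0.03630272,  1.59986142,  0.02117076,
        1.02110983, -0.11281294]), 'qd': array([-0.00073706, -0.00116358,  0.00036483,  0.0007953 , -0.0010376 ,
       -0.00155831, -0.0022947 ]), 'joint_efforts': array([ 2.97569852e-03, -9.27389503e+01,  1.98123045e+00, -3.70058441e+01,
        1.80799398e-02,  6.31270115e-03, -5.41776808e-05]), 'position': array([ 0.1392111 , -0.60905541,  0.24488441]), 'tool_rot': array([-1.57084016e+00,  8.37783219e-04, -1.34609361e+00]), 'force': array([0.35343448, 0.3667816 , 0.62542421]), 'moment': array([0.01851249, 0.01315502, 0.01266831]), 'grip_width': 0.08553662246837673}
```

View pics/top0.png

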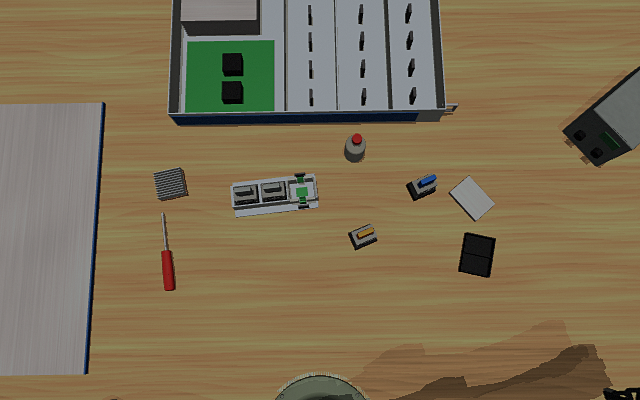

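View pics/side0.png

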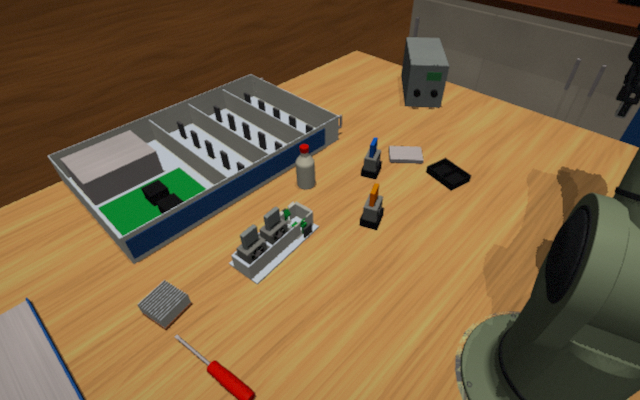

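The top view shows the blue fan at (425,185), the orange fan at (363,236), the cage at (275,193) with its empty bay at (303,190), and the bottle at (355,148). The side view confirms this layout.

```bash
python3 - <<'E'
from h import *
d=load('top0')
for nm,lo,hi,z,box in (('blue',(100,120,80),(125,255,255),.1,(400,165,450,205)),('green',(45,80,50),(80,255,255),.045,(285,165,325,215)),('orange',(10,180,150),(25,255,255),.1,(340,220,385,255))):
    m=mask(d,lo,hi); k=np.zeros_like(m); x0,y0,x1,y1=box; k[y0:y1,x0:x1]=m[y0:y1,x0:x1]
    cs,_=cv2.findContours(k,cv2.RETR_EXTERNAL,cv2.CHAIN_APPROX_NONE)
    for c in cs:
        if len(c)<4: continue
        r=cv2.minAreaRect(c); b=cv2.boxPoints(r)
        w=np.array([onz(d,*p,z)[:2] for p in b]); print(nm,r,w.mean(0).round(4)); print(w.round(3).tolist())
for p in ((355,148),(303,190),(275,193)): print(p,onz(d,*p,.05).round(3))
# scale check
print(onz(d,320,200,0),onz(d,330,200,0))
im=d['frame'][140:260,220:500,::-1]; cv2.imwrite('pics/topc.png',cv2.resize(im,(784,336),interpolation=cv2.INTER_CUBIC))
E
```

```text
blue ((428.0, 179.00003051757812), (4.264453887939453, 15.230192184448242), 66.03751373291016) [ 0.5974 -0.2733]
[[0.595, -0.254], [0.61, -0.289], [0.6, -0.292], [0.585, -0.258]]
green ((301.5, 194.5), (15.0, 11.0), 90.0) [0.5756 0.0359]
[[0.595, 0.05], [0.595, 0.022], [0.556, 0.022], [0.557, 0.05]]
green ((300.0, 179.0), (4.0, 6.0), 90.0) [0.6158 0.0393]
[[0.621, 0.047], [0.621, 0.032], [0.61, 0.032], [0.611, 0.047]]
(355, 148) [ 0.694 -0.102  0.05 ]
(303, 190) [0.586 0.032 0.05 ]
(275, 193) [0.58  0.102 0.05 ]
[ 0.56931096 -0.0107393   0.        ] [ 0.56886587 -0.03685628  0.        ]
```

View pics/topc.png

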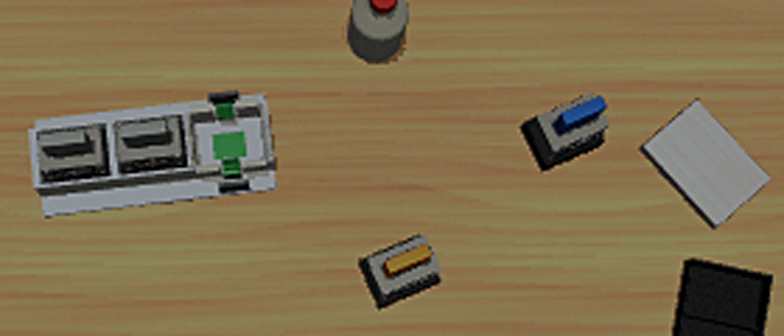

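The crop gives the fan's handle long axis at about 113° and the cage's y axis at about 96°. I'll go above the blue fan and turn about +100°.

>>> {"name": "drive_tool", "arguments": {
  "steps": [85, 30, 22, 0, 6.7, 85, 30, 22, 0, 6.7, 85, 30, 22, 0, 6.7, 85, 30, 22, 0, 6.7, 85, 30, 22, 0, 6.7]
}}

```text
clock: 0.57
position: [0.2904, -0.498, 0.2453]
tool_rot: [-1.571, 0.0, -0.756]
force: [0.4, -1.0, -0.1]
grip_width: 0.0848
```

>>> {"name": "drive_tool", "arguments": {
  "steps": [85, 30, 22, 0, 6.7, 85, 30, 22, 0, 6.7, 85, 30, 22, 0, 6.7, 85, 30, 22, 0, 6.7, 85, 30, 22, 0, 6.7]
}}

```text
clock: 0.98
position: [0.4404, -0.388, 0.2453]
tool_rot: [-1.571, 0.0, -0.171]
force: [-0.2, -0.6, 0.5]
grip_width: 0.0849
```

>>> {"name": "drive_tool", "arguments": {
  "steps": [85, 30, 22, 0, 6.7, 85, 30, 22, 0, 6.7, 85, 30, 22, 0, 6.7, 85, 30, 22, 0, 6.7, 85, 0, 0, 0, 0]
}}

```text
clock: 1.4
position: [0.5644, -0.2949, 0.245]
tool_rot: [-1.568, -0.003, 0.306]
force: [0.9, 1.1, 0.2]
grip_width: 0.085
```

```bash
python3 - <<'E'
from h import *
s=monitor.observe(); print({k:np.round(s[k],4) for k in ('clock','qpos','position','tool_rot','force','grip_width')})
d=snap('wrist','w1'); print(d['xyz'],d['orientation'])
E
```

```text
{'clock': np.float64(1.4), 'qpos': array([ 0.7216,  0.5815, -0.5077,  1.5486,  0.3013,  1.0895,  0.4502]), 'position': array([ 0.5644, -0.2949,  0.245 ]), 'tool_rot': array([-1.5681, -0.0034,  0.3063]), 'force': array([0.9299, 1.0886, 0.1953]), 'grip_width': np.float64(0.085)}
[ 0.54480073 -0.2335765   0.37494393] [ 2.88232446e+00 -1.62904300e-03  3.05962977e-01]
```

View pics/w1.png

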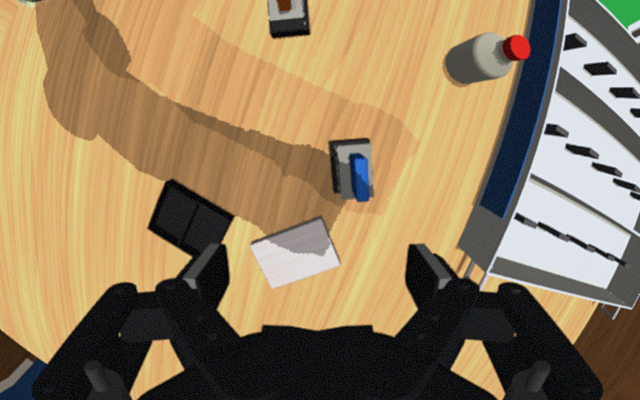

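The wrist view shows the blue handle at (361,177), with its bright top face to the left and right of that point, and the fan base at (350,165). The drive is at (295,252) and clear of the jaws.

```bash
python3 - <<'E'
from h import *
d=load('w1')
m=mask(d,(100,120,40),(125,255,255)); m[:, :320]=0; m[:,390:]=0; m[:130]=0;m[220:]=0
hsv=cv2.cvtColor(d['frame'],cv2.COLOR_RGB2HSV)
vs=hsv[...,2][m>0]; print(np.histogram(vs,10))
cs,_=cv2.findContours(m,cv2.RETR_EXTERNAL,cv2.CHAIN_APPROX_NONE); c=max(cs,key=cv2.contourArea)
print(cv2.minAreaRect(c),cv2.approxPolyDP(c,2,True)[:,0].tolist())
x0,x1,y0,y1=315,400,125,215
cv2.imwrite('pics/w1c.png',cv2.resize(d['frame'][y0:y1,x0:x1,::-1],None,fx=6,fy=6,interpolation=cv2.INTER_NEAREST))
E
```

```text
(array([ 87,  76,  32,  41, 220,  20,  21,  30,  30, 163]), array([ 46. ,  62.8,  79.6,  96.4, 113.2, 130. , 146.8, 163.6, 180.4,
       197.2, 214. ]))
((359.4292297363281, 176.9380645751953), (46.89589309692383, 16.430192947387695), 86.18592071533203) [[351, 154], [352, 189], [358, 200], [366, 200], [366, 159], [359, 154]]
```

View pics/w1c.png

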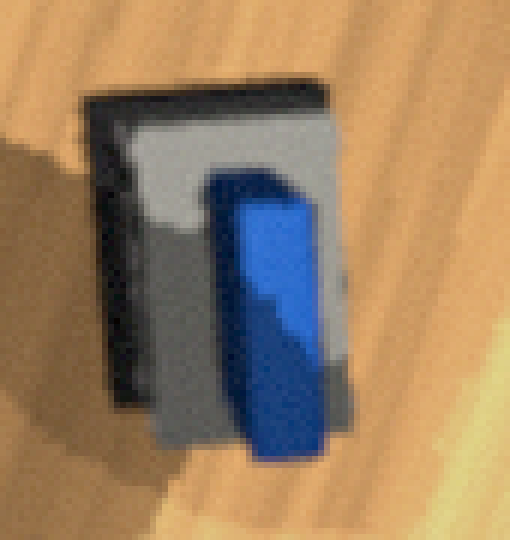

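```bash
python3 - <<'E'
from h import *
d=load('w1'); s=monitor.observe()
q=np.array([(238,200),(314,203),(325,458),(252,460)])/6-.5+[315,125]
w=np.array([onz(d,u,v,.108,True)[:2] for u,v in q]); print(w.round(4)); c=w.mean(0)
ax=(w[0]+w[1]-w[2]-w[3])/2; print('len',np.hypot(*ax),'wid',np.hypot(*(w[1]-w[0])),'yang',np.degrees(np.arctan2(ax[1],ax[0])))
jaw=np.degrees(s['tool_rot'][2]); print('jaw',jaw,'c',c,'move mm',(c-s['position'][:2])*1000)
print('turn',(np.degrees(np.arctan2(ax[1],ax[0]))+90-jaw+90)%180-90)
E
```

```text
[[ 0.5862 -0.2555]
 [ 0.597  -0.2524]
 [ 0.6115 -0.2882]
 [ 0.601  -0.2918]]
len 0.038892765119755465 wid 0.011208158708601973 yang 112.0733667857582
jaw 17.09099636842881 c [ 0.59890258 -0.27197764] move mm [37.02773309 25.70040497]
turn 4.982370417329378
```

>>> {"name": "drive_tool", "arguments": {
  "steps": [85, 18, 13, 0, 5, 85, 19, 13, 0, 0, 85, 0, 0, 0, 0, 85, 0, 0, 0, 0, 85, 0, 0, 0, 0]
}}

```text
clock: 1.87
position: [0.5955, -0.2761, 0.245]
tool_rot: [-1.571, 0.001, 0.377]
force: [-0.2, -0.8, 0.0]
grip_width: 0.085
```

>>> {"name": "drive_tool", "arguments": {
  "steps": [60, 3.4, 4, -38, 0.5, 60, 0, 0, -38, 0, 60, 0, 0, -30, 0, 60, 0, 0, 0, 0, 60, 0, 0, 0, 0]
}}

```text
clock: 2.28
position: [0.5987, -0.272, 0.139]
tool_rot: [-1.569, 0.002, 0.386]
force: [0.4, -1.0, 1.1]
grip_width: 0.06
```

```bash
python3 - <<'E'
from h import *
s=monitor.observe(); print({k:np.round(s[k],4) for k in ('clock','qpos','position','tool_rot','force','grip_width')})
d=snap('wrist','w2')
E
```

```text
{'clock': np.float64(2.2833), 'qpos': array([ 0.6405,  0.7309, -0.4814,  1.5752,  0.3941,  0.9358,  0.4128]), 'position': array([ 0.5987, -0.272 ,  0.139 ]), 'tool_rot': array([-1.5695,  0.0018,  0.3858]), 'force': array([ 0.3958, -1.021 ,  1.1466]), 'grip_width': np.float64(0.06)}
```

View pics/w2.png

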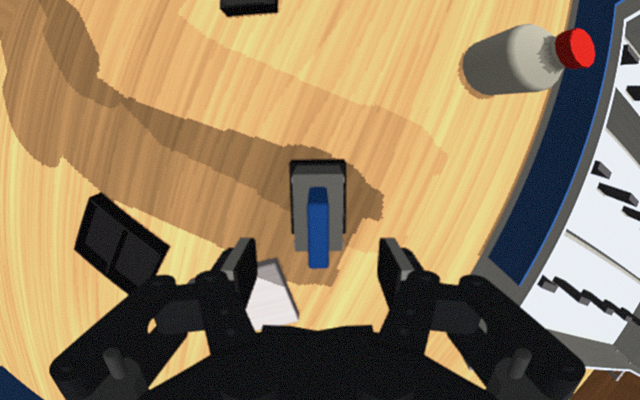

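The handle is centred between the fingers, at column 318 against the jaw centre of about 317, and aligned with them. I'll go down and grip.

>>> {"name": "drive_tool", "arguments": {
  "steps": [60, 0, 0, -25, 0, 60, 0, 0, -22, 0, 60, 0, 0, 0, 0, 60, 0, 0, 0, 0, 30, 0, 0, 0, 0],
  "grip_force": 50
}}

```text
clock: 2.75
position: [0.6008, -0.2718, 0.0949]
tool_rot: [-1.573, -0.002, 0.387]
force: [0.4, -0.1, 1.5]
grip_width: 0.0492
```

>>> {"name": "drive_tool", "arguments": {
  "steps": [8, 0, 0, 0, 0, 8, 0, 0, 0, 0, 8, 0, 0, 0, 0, 8, 0, 0, 0, 0, 8, 0, 0, 0, 0]
}}

```text
clock: 3.17
position: [0.6, -0.2715, 0.0928]
tool_rot: [-1.572, -0.001, 0.387]
force: [0.8, -0.7, 3.8]
grip_width: 0.0111
```

>>> {"name": "drive_tool", "arguments": {
  "steps": [8, 0, 0, 0, 0, 8, 0, 0, 0, 0, 8, 0, 0, 2, 0, 8, 0, 0, 0, 0, 8, 0, 0, 0, 0]
}}

```text
clock: 3.58
position: [0.5993, -0.271, 0.0939]
tool_rot: [-1.57, 0.001, 0.387]
force: [0.5, -0.1, -2.5]
grip_width: 0.0114
```

>>> {"name": "drive_tool", "arguments": {
  "steps": [8, 0, 0, 20, 0, 8, 0, 0, 25, 0, 8, 0, 0, 25, 0, 8, 0, 0, 20, 0, 8, -1, 15, 0, -3]
}}

```text
clock: 4.0
position: [0.5996, -0.2593, 0.1878]
tool_rot: [-1.575, -0.003, 0.332]
force: [0.2, -1.0, -2.9]
grip_width: 0.0111
```

>>> {"name": "drive_tool", "arguments": {
  "steps": [8, -3, 30, 0, -3, 8, -3, 35, 0, -3, 8, -3, 35, 0, -3, 8, -3, 35, 0, -3, 8, -2, 30, 0, -1]
}}

```text
clock: 4.42
position: [0.5838, -0.0888, 0.1841]
tool_rot: [-1.57, 0.001, 0.105]
force: [1.6, -0.2, -2.7]
grip_width: 0.011
```

>>> {"name": "drive_tool", "arguments": {
  "steps": [8, 0, 10, 0, 0, 8, 0, 0, 0, 0, 8, 0, 0, 0, 0, 8, 0, 0, 0, 0, 8, 0, 0, 0, 0]
}}

```text
clock: 4.83
position: [0.5846, -0.0828, 0.184]
tool_rot: [-1.571, 0.0, 0.106]
force: [0.5, -0.2, -1.9]
grip_width: 0.0109
```

```bash
python3 - <<'E'
from h import *
s=monitor.observe(); print({k:np.round(s[k],4) for k in ('clock','qpos','position','tool_rot','force','grip_width')})
d=snap('wrist','w3')
E
```

```text
{'clock': np.float64(4.8333), 'qpos': array([ 0.3615,  0.5715, -0.4611,  1.7351,  0.3106,  0.9083, -0.1233]), 'position': array([ 0.5846, -0.0828,  0.184 ]), 'tool_rot': array([-1.5711e+00,  5.0000e-04,  1.0610e-01]), 'force': array([ 0.4908, -0.1551, -1.9078]), 'grip_width': np.float64(0.0109)}
```

View pics/w3.png

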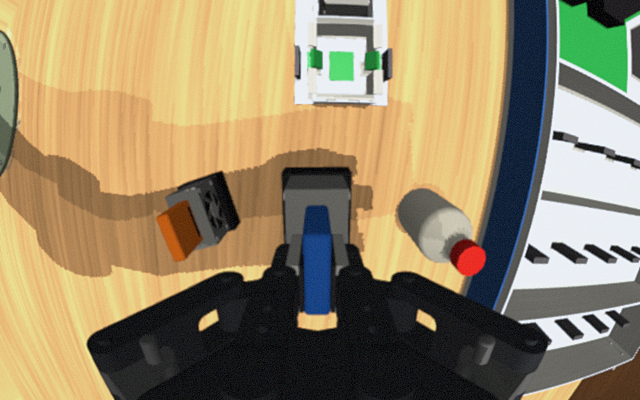

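The fan is held straight. Ahead of it is the bay, with a green floor patch at (341,66) and clips at (316,60) and (372,60). I'll crop for detail.

```bash
python3 - <<'E'
from h import *
d=load('w3'); s=monitor.observe()
m=mask(d,(45,80,50),(80,255,255)); m[:, :300]=0; m[:,395:]=0; m[120:]=0
cs,_=cv2.findContours(m,cv2.RETR_EXTERNAL,cv2.CHAIN_APPROX_NONE)
for c in cs:
    if cv2.contourArea(c)<20: continue
    M=cv2.moments(c);u,v=M['m10']/M['m00'],M['m01']/M['m00']
    b=cv2.boxPoints(cv2.minAreaRect(c))
    print((u,v),cv2.contourArea(c),'z.004',onz(d,u,v,.004,True)[:2].round(4),'z.035',onz(d,u,v,.035,True)[:2].round(4)); w=np.array([onz(d,*p,.004,True)[:2] for p in b]); print(w.round(4).tolist())
cv2.imwrite('pics/w3c.png',cv2.resize(d['frame'][0:115,280:400,::-1],None,fx=5,fy=5,interpolation=cv2.INTER_NEAREST))
E
```

```text
(372.3718213058419, 60.306529209621985) 242.5 z.004 [0.626 0.047] z.035 [0.6212 0.0405]
[[0.6177, 0.0556], [0.6327, 0.0581], [0.6346, 0.0392], [0.6195, 0.0369]]
(341.1317640692641, 65.69209956709956) 616.0 z.004 [0.5956 0.037 ] z.035 [0.5939 0.0314]
[[0.5821, 0.0507], [0.6057, 0.0538], [0.6088, 0.0239], [0.5853, 0.021]]
(314.4592933947772, 58.42242703533026) 217.0 z.004 [0.5687 0.0414] z.035 [0.5696 0.0354]
[[0.5602, 0.0515], [0.574, 0.0529], [0.5762, 0.0323], [0.5625, 0.0309]]
```

View pics/w3c.png

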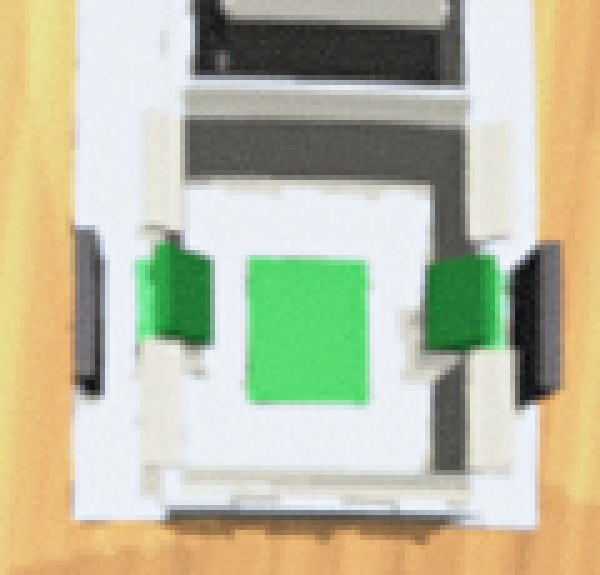

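```bash
python3 - <<'E'
from h import *
d=load('w3')
def P(cx,cy,z): return onz(d,cx/5-.5+280,cy/5-.5,z,True)[:2]
for z in (.046,.052):
    q=np.array([P(185,122,z),P(466,122,z),P(468,473,z),P(184,473,z)]); 
    print('rim',z,q.round(4).tolist(),q.mean(0).round(4),'w',np.hypot(*(q[0]-q[1])),np.hypot(*(q[0]-q[3])),np.degrees(np.arctan2(*(q[1]-q[0])[::-1])))
q=np.array([P(x,y,.004) for x,y in((247,257),(367,259),(368,403),(246,401))]); print('patch',q.mean(0),np.degrees(np.arctan2(*(q[1]-q[0])[::-1])),np.degrees(np.arctan2(*(q[2]-q[3])[::-1])),np.degrees(np.arctan2(*(q[0]-q[3])[::-1])))
q=np.array([P(x,y,.0) for x,y in((75,520),(537,525),(537,0),(75,0))]); print('plate',q.round(4).tolist(),np.hypot(*(q[0]-q[1])),(q[0]+q[1])/2, np.degrees(np.arctan2(*(q[1]-q[0])[::-1])),np.degrees(np.arctan2(*(q[3]-q[0])[::-1])))
print('floorR',P(432,186,.004),P(432,470,.004))
# top view patch
t=load('top0'); h=cv2.cvtColor(t['frame'],cv2.COLOR_RGB2HSV)
m=mask(t,(45,80,50),(80,255,255)); 
for v in range(174,206): print(v,''.join('%4d'%h[v,u,2] if m[v,u] else '   .' for u in range(290,314)))
E
```

```text
rim 0.046 [[0.5683, 0.0651], [0.6167, 0.072], [0.6233, 0.0083], [0.5749, 0.0022]] [0.5958 0.0369] w 0.048783392734013 0.06326140087756585 8.033519722718857
rim 0.052 [[0.5686, 0.0633], [0.6158, 0.0699], [0.6223, 0.0077], [0.5749, 0.0017]] [0.5954 0.0357] w 0.04769032802045474 0.06184393478605076 8.03351972271887
patch [0.59538973 0.03734454] 6.459543774507474 6.2211910805681665 95.62196026257683
plate [[0.5536, -0.0059], [0.6465, 0.0044], [0.6358, 0.1186], [0.5414, 0.1052]] 0.09342094839871812 [ 0.60003963 -0.00074904] 6.334204628543709 96.28601367033576
floorR [0.61710508 0.07096512] [0.62310175 0.01208585]
174    .   .   .   .   .   .   .   .   .   .   .   .   .   .   .   .   .   .   .   .   .   .   .   .
175    .   .   .   .   .   .   .   .   .   .   .   .   .   .   .   .   .   .   .   .   .   .   .   .
176    .   .   .   .   .   .   .   .   .   .   .   .   .   .   .   .   .   .   .   .   .   .   .   .
177    .   .   .   .   .   .   .  80  96 114 115 104  91   .   .   .   .   .   .   .   .   .   .   .
178    .   .   .   .   .   .   .  91  77  69  71  69  64   .   .   .   .   .   .
[... 2047 characters left out ...]
 .   .   .   .   .   .   .   .   .   . 102 103 103  90  76  89   .   .   .   .   .   .   .   .
200    .   .   .   .   .   .   .   .   .   .  56   .  64  69  71  68   .   .   .   .   .   .   .   .
201    .   .   .   .   .   .   .   .   .   . 132 152 157 148 150 111   .   .   .   .   .   .   .   .
202    .   .   .   .   .   .   .   .   .   .  83  59   .   .   .   .   .   .   .   .   .   .   .   .
203    .   .   .   .   .   .   .   .   .   .   .   .   .   .   .   .   .   .   .   .   .   .   .   .
204    .   .   .   .   .   .   .   .   .   .   .   .   .   .   .   .   .   .   .   .   .   .   .   .
205    .   .   .   .   .   .   .   .   .   .   .   .   .   .   .   .   .   .   .   .   .   .   .   .
```

```bash
python3 - <<'E'
from h import *
d=load('w3'); s=monitor.observe()
g=cv2.cvtColor(d['frame'],cv2.COLOR_RGB2GRAY).astype(int)
for c in (295,305,317,330,340): print(c,g[155:200,c].tolist())
for r in (175,185): print(r,g[r,275:300].tolist(),g[r,340:365].tolist())
R0=np.array([[np.cos(.106),-np.sin(.106)],[np.sin(.106),np.cos(.106)]])
for z in (.1152,):
  for u,v in ((284,168),(351,168),(317.5,168)):
    p=onz(d,u,v,z,True)[:2]-s['position'][:2]; print(u,v,(R0.T@p*1000).round(1))
E
python3 - <<'E'
import cv2
im=cv2.imread('pics/w3.png')[155:290,270:365]; cv2.imwrite('pics/w3d.png',cv2.resize(im,None,fx=4,fy=4,interpolation=cv2.INTER_NEAREST))
E
```

```text
295 [108, 114, 107, 112, 113, 111, 110, 108, 113, 109, 116, 101, 50, 17, 14, 4, 18, 14, 17, 22, 40, 49, 57, 55, 50, 53, 50, 57, 55, 50, 58, 55, 58, 59, 84, 90, 95, 92, 98, 92, 92, 97, 98, 97, 91]
305 [118, 119, 117, 114, 116, 119, 117, 114, 116, 116, 117, 105, 53, 9, 14, 11, 20, 20, 11, 21, 38, 54, 59, 52, 53, 51, 55, 49, 58, 56, 50, 55, 49, 55, 74, 91, 97, 94, 100, 98, 93, 98, 96, 98, 94]
317 [108, 103, 108, 108, 106, 111, 109, 104, 112, 112, 112, 99, 55, 7, 13, 2, 20, 16, 26, 21, 42, 51, 49, 57, 56, 52, 50, 57, 56, 53, 57, 54, 53, 62, 76, 94, 99, 97, 95, 100, 98, 96, 103, 97, 95]
330 [110, 111, 110, 108, 114, 116, 111, 109, 111, 116, 103, 86, 41, 24, 13, 7, 16, 16, 21, 25, 42, 55, 52, 50, 54, 52, 55, 52, 52, 55, 47, 49, 58, 55, 80, 95, 96, 100, 92, 97, 94, 99, 98, 97, 96]
340 [112, 115, 114, 114, 117, 113, 114, 114, 113, 115, 107, 82, 43, 2, 12, 2, 14, 6, 23, 25, 41, 51, 59, 55, 55, 54, 54, 52, 53, 53, 55, 53, 53, 67, 87, 97, 99, 93, 96, 96, 94, 100, 98, 98, 94]
175 [116, 118, 120, 114, 110, 105, 68, 25, 14, 13, 21, 24, 21, 29, 16, 35, 35, 35, 41, 37, 40, 38, 41, 44, 43] [41, 43, 32, 30, 20, 26, 27, 20, 27, 31, 36, 65, 98, 113, 136, 165, 168, 168, 179, 175, 178, 176, 176, 181, 189]
185 [116, 118, 116, 115, 111, 106, 89, 47, 15, 21, 30, 48, 53, 49, 56, 50, 56, 59, 51, 55, 58, 54, 53, 51, 53] [55, 52, 53, 58, 58, 60, 48, 31, 25, 17, 37, 83, 107, 114, 117, 117, 110, 117, 123, 137, 142, 143, 150, 151, 158]
284 168 [-21.5  32.4]
351 168 [22.1 32.4]
317.5 168 [ 0.3 32.3]
```

View pics/w3d.png

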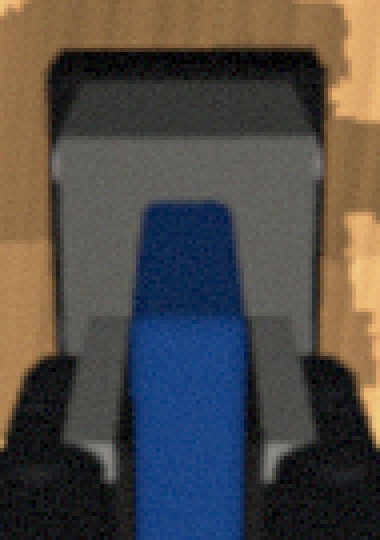

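```bash
python3 - <<'E'
from h import *
d=load('w3'); s=monitor.observe()
a=s['tool_rot'][2]; R0=np.array([[np.cos(a),-np.sin(a)],[np.sin(a),np.cos(a)]])
for n,u1,u2,v,z,y in (('base bottom',283,350.5,166.8,.0912,30),('frame top',283.5,350.5,188.6,.1552,28),('handle top',303,331.5,234,.1992,20)):
    p=[(R0.T@(onz(d,u,v,z,True)[:2]-s['position'][:2])*1000).round(1) for u in(u1,u2)]; print(n,*p,'y off',(p[0][1]+p[1][1])/2-y)
E
```

```text
base bottom [-24.8  29.4] [24.4 29.4] y off -0.6000000000000014
frame top [-17.6  27.9] [17.7 27.9] y off -0.10000000000000142
handle top [-5.4 19.6] [ 5.9 19.6] y off -0.3999999999999986
```

The fan sits centred on the TCP to about 0.5 mm. I'll stop with the camera right over the bay for one finer measurement.

>>> {"name": "drive_tool", "arguments": {
  "steps": [8, 6, 25, 0, 0.2, 8, 5, 28, 0, 0, 8, 0, 0, 0, 0, 8, 0, 0, 0, 0, 8, 0, 0, 0, 0]
}}

```text
clock: 5.3
position: [0.5956, -0.0292, 0.1841]
tool_rot: [-1.571, 0.0, 0.111]
force: [-0.1, -1.2, -2.2]
grip_width: 0.0112
```

```bash
python3 - <<'E'
from h import *
d=snap('wrist','w4'); s=monitor.observe(); print(s['position'],s['tool_rot'],s['force'],s['qd'].round(3))
m=mask(d,(45,80,50),(80,255,255)); m[:, :250]=0; m[:,410:]=0; m[200:]=0
cs,_=cv2.findContours(m,cv2.RETR_EXTERNAL,cv2.CHAIN_APPROX_NONE)
for c in cs:
    if cv2.contourArea(c)<20: continue
    M=cv2.moments(c);u,v=M['m10']/M['m00'],M['m01']/M['m00']
    w=np.array([onz(d,*p,.004,True)[:2] for p in cv2.boxPoints(cv2.minAreaRect(c))]);
    print((u,v),cv2.contourArea(c),'z.004',onz(d,u,v,.004,True)[:2].round(4),'z.04',onz(d,u,v,.04,True)[:2].round(4)); print(w.round(4).tolist())
cv2.imwrite('pics/w4c.png',cv2.resize(d['frame'][60:220,230:410,::-1],None,fx=3.5,fy=3.5,interpolation=cv2.INTER_NEAREST))
E
```

```text
[ 0.59558822 -0.02954955  0.18414016] [-1.57130778e+00  4.06676067e-04  1.10022009e-01] [-0.39908582 -0.510787   -2.37977941] [ 0.005 -0.003  0.002  0.003 -0.001  0.001 -0.002]
(354.11888638073737, 117.372460496614) 221.5 z.004 [0.6249 0.0403] z.04 [0.6207 0.0397]
[[0.6168, 0.0478], [0.6307, 0.0496], [0.6328, 0.0326], [0.6188, 0.0308]]
(295.9591539022611, 116.8322392414296) 228.5 z.004 [0.5675 0.0343] z.04 [0.57   0.0344]
[[0.5597, 0.0424], [0.5735, 0.0437], [0.5753, 0.0268], [0.5614, 0.0254]]
(324.4134063641106, 116.95931142410015) 639.0 z.004 [0.5955 0.0371] z.04 [0.5947 0.0369]
[[0.5828, 0.0498], [0.6053, 0.0524], [0.6085, 0.0245], [0.5858, 0.0219]]
```

View pics/w4c.png

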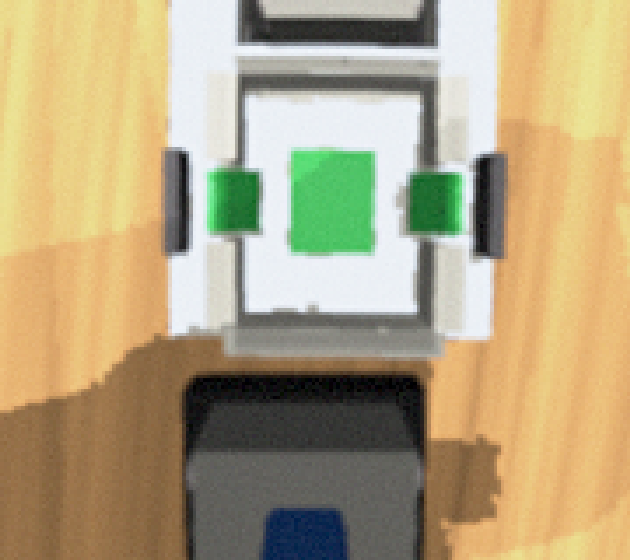

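Two looks agree on the bay centre at (0.5955, 0.0371) and a yaw of about 6.4°; the jaw is at 6.3°. I'll move over it and then go down.

>>> {"name": "drive_tool", "arguments": {
  "steps": [8, 0, 34, 0, 0.1, 8, 0, 33, 0, 0, 8, 0, 0, 0, 0, 8, 0, 0, 0, 0, 8, 0, 0, 0, 0]
}}

```text
clock: 5.77
position: [0.5957, 0.0374, 0.1842]
tool_rot: [-1.571, 0.0, 0.112]
force: [0.2, -0.5, -3.1]
grip_width: 0.0111
```

>>> {"name": "drive_tool", "arguments": {
  "steps": [8, 0, 0, -15, 0, 8, 0, 0, -13, 0, 8, 0, 0, 0, 0, 8, 0, 0, 0, 0, 8, 0, 0, 0, 0]
}}

```text
clock: 6.18
position: [0.5958, 0.0383, 0.1565]
tool_rot: [-1.571, 0.0, 0.112]
force: [0.4, 0.4, -1.6]
grip_width: 0.0111
```

>>> {"name": "drive_tool", "arguments": {
  "steps": [8, 0, -0.7, -3, 0, 8, 0, 0, -3, 0, 8, 0, 0, -3, 0, 8, 0, 0, -3, 0, 8, 0, 0, -2, 0]
}}

```text
clock: 6.6
position: [0.5956, 0.038, 0.1419]
tool_rot: [-1.571, 0.0, 0.113]
force: [-0.3, 0.5, -1.5]
grip_width: 0.0113
```

>>> {"name": "drive_tool", "arguments": {
  "steps": [8, 0, 0, -2, 0, 8, 0, 0, -2, 0, 8, 0, 0, -2, 0, 8, 0, 0, -2, 0, 8, 0, 0, 0, 0]
}}

```text
clock: 7.02
position: [0.5956, 0.0381, 0.1339]
tool_rot: [-1.571, 0.0, 0.113]
force: [0.2, 0.3, -1.8]
grip_width: 0.011
```

It has entered the bay freely. I'll continue down.

>>> {"name": "drive_tool", "arguments": {
  "steps": [8, 0, 0, -2, 0, 8, 0, 0, -2, 0, 8, 0, 0, -2, 0, 8, 0, 0, -2, 0, 8, 0, 0, 0, 0]
}}

```text
clock: 7.43
position: [0.5958, 0.0381, 0.1262]
tool_rot: [-1.571, -0.0, 0.113]
force: [-0.2, 0.4, 3.7]
grip_width: 0.0113
```

>>> {"name": "drive_tool", "arguments": {
  "steps": [8, 0, 0, -1.5, 0, 8, 0, 0, -1.5, 0, 8, 0, 0, -1, 0, 8, 0, 0, -1, 0, 8, 0, 0, 0, 0]
}}

```text
clock: 7.85
position: [0.5955, 0.038, 0.1209]
tool_rot: [-1.571, 0.001, 0.113]
force: [0.8, -0.5, -1.7]
grip_width: 0.0112
```

>>> {"name": "drive_tool", "arguments": {
  "steps": [8, 0, 0, -2, 0, 8, 0, 0, -2, 0, 8, 0, 0, -1.5, 0, 8, 0, 0, -1.5, 0, 8, 0, 0, 0, 0]
}}

```text
clock: 8.27
position: [0.5955, 0.038, 0.1139]
tool_rot: [-1.571, 0.0, 0.113]
force: [-0.7, 0.4, -1.2]
grip_width: 0.0111
```

>>> {"name": "drive_tool", "arguments": {
  "steps": [8, 0, 0, -2, 0, 8, 0, 0, -2, 0, 8, 0, 0, -1.5, 0, 8, 0, 0, -1.5, 0, 8, 0, 0, 0, 0]
}}

```text
clock: 8.68
position: [0.5955, 0.038, 0.1069]
tool_rot: [-1.571, 0.0, 0.113]
force: [-0.5, -0.6, -1.6]
grip_width: 0.0111
```

>>> {"name": "drive_tool", "arguments": {
  "steps": [8, 0, 0, -1.5, 0, 8, 0, 0, -1.5, 0, 8, 0, 0, -1, 0, 8, 0, 0, -1, 0, 8, 0, 0, 0, 0]
}}

```text
clock: 9.1
position: [0.5956, 0.038, 0.1021]
tool_rot: [-1.571, 0.0, 0.113]
force: [0.0, 0.5, -0.3]
grip_width: 0.0112
```

>>> {"name": "drive_tool", "arguments": {
  "steps": [8, 0, 0, -1, 0, 8, 0, 0, -1, 0, 8, 0, 0, -1, 0, 8, 0, 0, -1, 0, 8, 0, 0, 0, 0]
}}

```text
clock: 9.52
position: [0.5954, 0.038, 0.0979]
tool_rot: [-1.571, 0.001, 0.113]
force: [0.5, 0.0, -2.4]
grip_width: 0.0116
```

>>> {"name": "drive_tool", "arguments": {
  "steps": [8, 0, 0, -0.5, 0, 8, 0, 0, -0.5, 0, 8, 0, 0, 0, 0, 8, 0, 0, 0, 0, 8, 0, 0, 0, 0]
}}

```text
clock: 9.93
position: [0.5957, 0.0381, 0.0974]
tool_rot: [-1.571, -0.0, 0.113]
force: [-1.2, 0.2, 2.0]
grip_width: 0.011
```

>>> {"name": "drive_tool", "arguments": {
  "steps": [8, 0, 0, -0.5, 0, 8, 0, 0, -0.5, 0, 8, 0, 0, 0, 0, 8, 0, 0, 0, 0, 8, 0, 0, 0, 0]
}}

```text
clock: 10.35
position: [0.5957, 0.0381, 0.0965]
tool_rot: [-1.571, -0.0, 0.113]
force: [-3.0, 0.5, 5.0]
grip_width: 0.0113
```

```bash
python3 - <<'E'
from h import *
d=snap('wrist','w5'); s=monitor.observe(); print(s['position'],s['force'])
m=mask(d,(45,80,30),(85,255,255)); m[:, :200]=0; m[:,440:]=0
cs,_=cv2.findContours(m,cv2.RETR_EXTERNAL,cv2.CHAIN_APPROX_NONE)
for c in cs:
    if cv2.contourArea(c)>15: print(cv2.boundingRect(c),cv2.contourArea(c))
cv2.imwrite('pics/w5c.png',cv2.resize(d['frame'][110:300,220:420,::-1],None,fx=3,fy=3,interpolation=cv2.INTER_NEAREST))
E
```

```text
[0.59573472 0.03811182 0.09651573] [-2.65532897  0.75302486  5.97664652]
(349, 208, 18, 32) 393.5
(267, 207, 18, 32) 388.5
```

View pics/w5c.png

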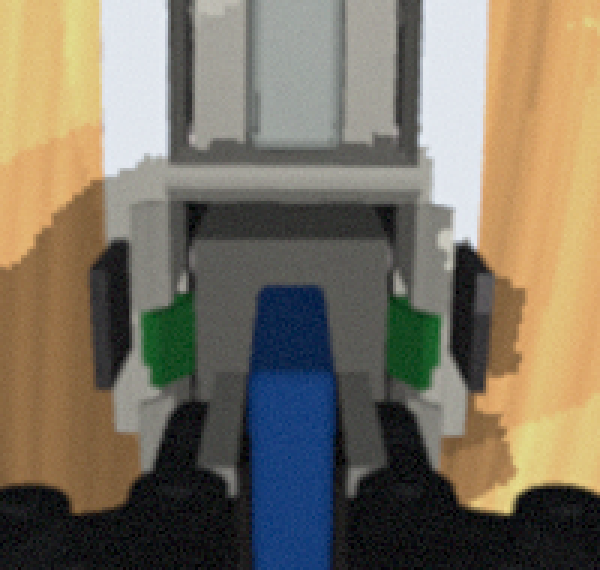

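The clips show symmetrically extended against the frame, with column bounds 267–285 and 349–367. I'll press a bit more to confirm the floor.

>>> {"name": "drive_tool", "arguments": {
  "steps": [8, -0.3, 0, -0.5, 0, 8, 0, 0, -0.5, 0, 8, 0, 0, -0.3, 0, 8, 0, 0, 0, 0, 8, 0, 0, 0, 0]
}}

```text
clock: 10.82
position: [0.5956, 0.0382, 0.0956]
tool_rot: [-1.571, -0.001, 0.113]
force: [-3.8, -0.3, 11.6]
grip_width: 0.0112
```

>>> {"name": "drive_tool", "arguments": {
  "steps": [8, 0, 0, -0.4, 0, 8, 0, 0, 0, 0, 8, 0, 0, 0, 0, 8, 0, 0, 0, 0, 8, 0, 0, 0, 0]
}}

```text
clock: 11.23
position: [0.5956, 0.0381, 0.0952]
tool_rot: [-1.571, -0.001, 0.113]
force: [-4.7, -0.1, 13.0]
grip_width: 0.0112
```

>>> {"name": "drive_tool", "arguments": {
  "steps": [8, 0, 0, 1, 0, 8, 0, 0, 1, 0, 8, 0, 0, 0.5, 0, 8, 0, 0, 0, 0, 8, 0, 0, 0, 0]
}}

```text
clock: 11.65
position: [0.5955, 0.0381, 0.0971]
tool_rot: [-1.571, -0.0, 0.113]
force: [-0.5, 0.5, 0.7]
grip_width: 0.0109
```

Seated: the load was linear to 13 N with no slip. Now for the pull, in small increments.

>>> {"name": "drive_tool", "arguments": {
  "steps": [8, 0, 0, 0.5, 0, 8, 0, 0, 0.5, 0, 8, 0, 0, 0.5, 0, 8, 0, 0, 0, 0, 8, 0, 0, 0, 0]
}}

```text
clock: 12.07
position: [0.5953, 0.0379, 0.0985]
tool_rot: [-1.571, 0.0, 0.113]
force: [0.1, 0.2, -2.9]
grip_width: 0.0112
```

>>> {"name": "drive_tool", "arguments": {
  "steps": [8, 0, 0, 0.5, 0, 8, 0, 0, 0.5, 0, 8, 0, 0, 0.3, 0, 8, 0, 0, 0, 0, 8, 0, 0, 0, 0]
}}

```text
clock: 12.48
position: [0.5954, 0.038, 0.0999]
tool_rot: [-1.571, 0.0, 0.113]
force: [-0.7, 0.1, -3.5]
grip_width: 0.0115
```

>>> {"name": "drive_tool", "arguments": {
  "steps": [8, 0, 0, 0.5, 0, 8, 0, 0, 0.5, 0, 8, 0, 0, 0, 0, 8, 0, 0, 0, 0, 8, 0, 0, 0, 0]
}}

```text
clock: 12.9
position: [0.5953, 0.038, 0.1007]
tool_rot: [-1.571, 0.0, 0.113]
force: [0.4, -0.7, -7.9]
grip_width: 0.0111
```

>>> {"name": "drive_tool", "arguments": {
  "steps": [8, 0, 0, 0.3, 0, 8, 0, 0, 0.3, 0, 8, 0, 0, 0, 0, 8, 0, 0, 0, 0, 8, 0, 0, 0, 0]
}}

```text
clock: 13.32
position: [0.5953, 0.038, 0.1014]
tool_rot: [-1.571, 0.0, 0.113]
force: [0.4, 0.2, -11.5]
grip_width: 0.0106
```

```bash
python3 - <<'E'
from h import *
f=[]
for i in range(3):
    s=monitor.observe(); f.append(s['force'][2]); grab_frame('side')
print(np.round(f,2),s['position'],s['clock'])
E
```

```text
[-11.53 -12.03 -11.04] [0.59528318 0.03798574 0.10140102] 13.4167
```

>>> {"name": "drive_tool", "arguments": {
  "steps": [8, 0, 0, 0.4, 0, 8, 0, 0, 0.3, 0, 8, 0, 0, 0, 0, 8, 0, 0, 0, 0, 8, 0, 0, 0, 0]
}}

```text
clock: 13.88
position: [0.5953, 0.038, 0.1021]
tool_rot: [-1.571, 0.0, 0.113]
force: [0.7, 0.4, -15.6]
grip_width: 0.0111
```

>>> {"name": "drive_tool", "arguments": {
  "steps": [8, 0, 0, 0, 0, 8, 0, 0, 0, 0, 8, 0, 0, 0, 0, 8, 0, 0, 0, 0, 8, 0, 0, 0, 0]
}}

```text
clock: 14.3
position: [0.5953, 0.038, 0.1022]
tool_rot: [-1.571, 0.0, 0.113]
force: [0.4, -1.2, -14.9]
grip_width: 0.011
```

>>> {"name": "drive_tool", "arguments": {
  "steps": [8, 0, 0, 0, 0, 8, 0, 0, 0, 0, 8, 0, 0, 0, 0, 8, 0, 0, 0, 0, 8, 0, 0, 0, 0]
}}

```text
clock: 14.72
position: [0.5953, 0.038, 0.1022]
tool_rot: [-1.571, 0.0, 0.113]
force: [0.5, 0.2, -16.0]
grip_width: 0.0111
```

>>> {"name": "drive_tool", "arguments": {
  "steps": [8, 0, 0, 0, 0, 8, 0, 0, 0, 0, 8, 0, 0, 0, 0, 8, 0, 0, 0, 0, 8, 0, 0, 0, 0]
}}

```text
clock: 15.13
position: [0.5954, 0.038, 0.1021]
tool_rot: [-1.571, 0.0, 0.113]
force: [-0.2, -0.4, -16.9]
grip_width: 0.0108
```

I held about 15–16 N for over a second and the clips held. Now I'll ease off and set it back on the floor with a light press.

>>> {"name": "drive_tool", "arguments": {
  "steps": [8, 0, 0, -0.8, 0, 8, 0, 0, -0.8, 0, 8, 0, 0, -0.8, 0, 8, 0, 0, -0.8, 0, 8, 0, 0, -0.6, 0]
}}

```text
clock: 15.55
position: [0.5961, 0.0382, 0.099]
tool_rot: [-1.571, -0.002, 0.113]
force: [-0.4, 0.6, -2.9]
grip_width: 0.0111
```

>>> {"name": "drive_tool", "arguments": {
  "steps": [8, 0, 0, -0.6, 0, 8, 0, 0, -0.6, 0, 8, 0, 0, -0.4, 0, 8, 0, 0, 0, 0, 8, 0, 0, 0, 0]
}}

```text
clock: 15.97
position: [0.5957, 0.0382, 0.0971]
tool_rot: [-1.571, -0.001, 0.113]
force: [1.2, 0.8, 1.9]
grip_width: 0.0112
```

>>> {"name": "drive_tool", "arguments": {
  "steps": [8, 0, 0, 0.3, 0, 15, 0, 0, 0, 0, 25, 0, 0, 0, 0, 40, 0, 0, 0, 0, 45, 0, 0, 0, 0]
}}

```text
clock: 16.38
position: [0.5953, 0.0379, 0.097]
tool_rot: [-1.571, 0.0, 0.113]
force: [0.0, 0.0, -0.8]
grip_width: 0.0448
```

>>> {"name": "drive_tool", "arguments": {
  "steps": [45, 0, 0, 0, 0, 45, 0, 0, 5, 0, 45, 0, 0, 15, 0, 45, 0, 0, 30, 0, 45, 0, 0, 30, 0]
}}

```text
clock: 16.8
position: [0.5948, 0.0381, 0.1777]
tool_rot: [-1.57, 0.002, 0.113]
force: [0.7, 0.7, 0.4]
grip_width: 0.045
```

>>> {"name": "drive_tool", "arguments": {
  "steps": [45, 0, -20, 20, 0, 45, 0, -25, 0, 0, 45, 0, -20, 0, 0, 45, 0, 0, 0, 0, 45, 0, 0, 0, 0]
}}

```text
clock: 17.22
position: [0.5953, -0.0281, 0.1974]
tool_rot: [-1.571, -0.0, 0.111]
force: [0.3, 1.1, 1.1]
grip_width: 0.0452
```

```bash
python3 - <<'E'
from h import *
d=snap('wrist','w6'); s=monitor.observe(); print(s['position'],s['force'],s['clock'])
cv2.imwrite('pics/w6c.png',cv2.resize(d['frame'][40:240,220:420,::-1],None,fx=3,fy=3,interpolation=cv2.INTER_NEAREST))
E
```

```text
[ 0.59535165 -0.02683894  0.19734328] [ 0.37649151  0.97073942 -0.41371012] 17.2667
```

View pics/w6c.png

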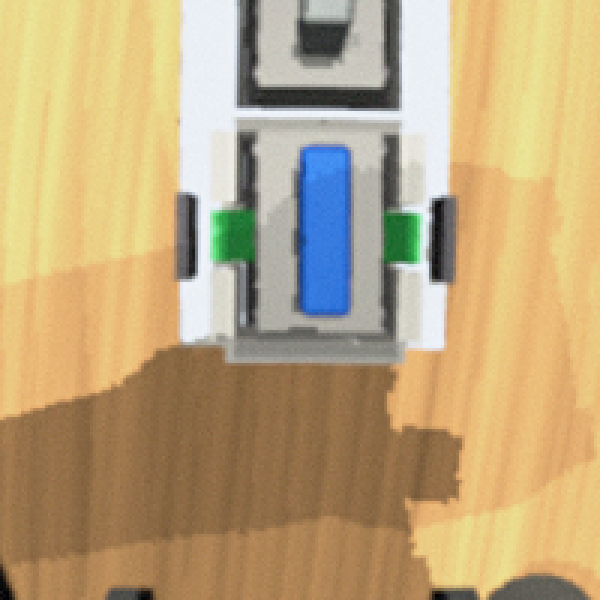

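The final view shows the fan upright and square in the bay, handle at crop (325,230). Both green clips reach over its base, and the gripper is clear. I'll hand it in.

```bash
python3 -c "
from h import *
print(workorder.job_done())"
```

```text
the job is handed in; nothing more can be done
None
```

The blue-handled fan is fitted in the empty bay, proof-pulled and let go, and I handed the job in at about 17 s of the 72 s allowed. No verdict is reported.

- **Pressing home:** The wrist force read about 13 N at most (roughly 15 N on the handle with the fan's weight, against the 25 N limit). It rose steadily once the fan was on the floor, with no sign of slipping.
- **Proof pull:** After about 3 mm of play the clips took the load. I raised the pull in steps and held 15–17 N for about 1.3 s. The highest reading was 16.9 N, with about 1 N of noise, so it ran slightly over the 15 N asked but stayed under 20 N.
- **Final state:** I eased the fan back to the floor height, opened the gripper and backed away. The last wrist picture shows the fan square in the bay with both clips over its base and the gripper clear.
- **Not measured directly:** I judged that the clips had shut, and how far, from the pictures and the pull. The fan's final height comes from the tool height and force.
- **Disagreements:** There was a sideways force of up to about 5 N in x while pressing, which went away when I eased off. I did not check the bystanders again, but the gripper never came near them.

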